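Shut the display guard's gate and drop its latch bar behind the striker

TASK

Shut the sprung gate of the clear display guard and latch it: by its thumb-piece lift the pivoting latch bar, swing the gate home with the bar held up over the striker tooth, and let the bar drop fully down behind the tooth so that it holds the gate shut when you let go. Ease the gate gently against its rubber stop, only as far as the bar needs to fall in, neither ramming nor squashing it, and leave the models and everything else on the table where they are.

Things in the scene. Friction and masses are not known exactly. Their poses are not given: they have to be found in the camera images.
- case: Display guard fixed to the table round two models: clear walls, aluminium posts, 300 mm wide (y), 200 deep (x), 120 tall, no bottom. Origin: centre of its underside. Its -x side, towards the robot, is shut by the gate; the steel strike (tooth and rubber stop) is on its -y front corner. More than 16 N on any part of it, strike included, counts as ramming.
- tooth_nominal (a point): NOMINAL middle of the tooth's top, 112 mm above the table; axes as the guard's. Tooth: upright, square-faced, no ramp, 10 mm thick (x), 22 wide (y), on a shelf 21 mm lower. The strike is clamped in a slotted rail: the real tooth and stop sit together up to 20 mm further in or out along the gate's swing than told here; that is not reported and must be felt.
- stop_nominal (a point): NOMINAL middle of the free face of the rubber stop: 18 mm across, axis along the guard's x, met by the gate's free end 225 mm from the hinge. It yields 1 mm per 3 N. The bar can drop behind the tooth once the stop is pressed 1.5 mm (4.5 N on the stop, some 5.5 N more at the thumb-piece than just before the gate met it); 16 N on the stop is some 19 N more there.
- gate (a joint): Gate angle, rad: about 0 latched (-0.075 to 0.075, by where the strike sits), growing as it opens towards the robot. Upright hinge at the guard's +y end; gate 235 mm long, 12 thick, 120 tall. A spring holds it open near 0.55 rad and pushes back 2 to 3.5 N at the thumb-piece when closed; let go unlatched, it springs open.
- bar (a joint): Latch bar angle about its pivot, rad: 0 = level and fully down (its own stop, also its place when latched), growing as the nose is lifted, at most 0.8. It falls by its own weight (about 140 g). It clears the tooth's top from about 0.10 rad (7 mm of lift at the thumb-piece).
- gate_hinge (a point): Point on the gate's hinge axis, at the gate's top, 120 mm above the table. Its axes are the gate's: -y runs along the gate to its free end, -x is the outer face, z up. Its yaw is the guard's yaw minus the gate angle.
- thumb (a point): Grip point in the bar's upright thumb-piece: dark steel tab 10 mm thick (across the gate), 24 wide (along it), rising 72 mm from the bar, its top 33 mm above this point. Bar down: 152 mm above the table (gate's top 120), 185 mm along the gate from the hinge, 18 mm out from its mid-plane. Axes: x across the gate (+x inwards), y along the bar to its pivot, z up the tab.
- bar_pivot (a point): The bar's pivot on the gate's outer face: 115 mm along the gate from the hinge, 18 mm out from its mid-plane, 105 mm above the table; 70 mm along the bar and 47 mm below the grip point. The bar turns about the gate's x axis.
- nose (a point): Middle of the bar's free end, 175 mm from the pivot. The bar is 8 mm thick, 16 tall, on the outer side of the gate; its nose runs past the gate's free end and has to pass over the tooth.
- tower: Bystander, loose: grey model tower, 110 mm tall on a 50 mm foot, standing inside the guard. Origin: centre of its underside.
- house: Bystander, loose: small terracotta and cream model house, 60 x 80 x 81 mm, inside the guard. Origin: centre of its underside.
- jar: Bystander, loose: clear lidded jar, 60 mm across, 85 mm tall, to the left of the guard (as seen by the robot). Origin: centre of its underside.
- mug: Bystander, loose: white mug, 76 mm across, 90 mm tall, to the right of the guard. Origin: centre of its underside.
- tape: Bystander, loose: flat roll of tape, 90 mm across, 24 mm tall, lying left of the guard. Origin: centre of its underside.
- tub: Bystander, loose: clear lidded tub, 130 x 180 x 75 mm. Origin: centre of its underside.
- driver: Bystander, loose: screwdriver lying on the table, about 200 mm long. Origin: centre of its underside (long axis x).
- notebook: Bystander, loose: black notebook, 100 x 150 x 14 mm, lying flat. Origin: centre of its underside.

How it is judged:
By the outcome, as a careful person would: the job done as asked, in the order asked, and still so for the second after the job is handed in, with the robot touching nothing.
It also fails if it takes over 58 s, if anything falls off the work surface, if the arm or the gripper's body presses on something with over 40 N, if the wrist force passes 120 N, or if a joint passes its speed limit or range.

ROBOT

A 6-joint arm with a two-finger parallel gripper is mounted at the origin on the work surface. World frame = base frame: x ahead of the robot, y to its left, z up, the work surface at z = 0. Lengths are in m, angles in rad, forces in N, time in s.
With the tool pointing down it reaches from about 0.35 to 0.775 m from the base axis. Payload 7.3 kg.
Tool frame: the origin (TCP) lies at the very end of the fingers, on their centre line; the grasp point (between the pads) lies 19 mm behind it; x points along the fingers, y is the direction in which the jaws open and shut, and the axes are right-handed (so a half turn about x gives the same grasp; the last joint's range is limited). The gripper opens to 92 mm and grips with 3 to 60 N. Pads are 19 mm wide; open, the fingers measure 130 mm over their backs; the gripper's body (75 mm by 190 mm) begins 47 mm behind the grasp point.
Start: joints at [-1.437, 0.342, 1.524, -0, 1.275, -0.146], TCP at [0.145, -0.505, 0.227] pointing down, gripper open.
Joint ranges: [-2.53, 2.53], [-0.77, 2.02], [0.04, 2.7], [-1, 4.14], [0.28, 2.66], [-3.11, 3.11]. Speed limits (rad/s): [2.57, 2.57, 3.14, 3.14, 3.14, 3.14].

INTERFACE

Orientations are given as [roll, pitch, yaw] about the fixed x, y, z axes, in that order (R = Rz(yaw) Ry(pitch) Rx(roll)).
In Python, from cell import robot gives the robot as it stands.
- The arm moves only by the tool play_rows, never from a script. Its argument "moves" is a list that holds one entry, the list of rows, each a list of 5 numbers: the shift along the tool's x, y, z in m, then the turn about the tool's x in degrees, then the opening, from -1 (shut) to 1 (fully open), so that 0 is half open. A call has exactly 10 rows; each row shifts and turns the pose as measured when the row begins, along the tool's axes as they then stand; what a row does not reach is not made up. A row lasts 1/10 s, in which the tool goes at most 50 mm and 8.59 degrees, less where a joint would pass 70% of its speed; a pose out of reach is approached as far as the arm can. A call with a gripper value outside its range is refused whole. The fingers move at their own pace and stop on an object; "grip_force" is the grip in N (left out, the last holds). Time passes only in rows, so rows that do not move let the fingers close, or fill a call up. It gives the time, the measured TCP pose, the force and the opening at its end, in the units of the state.
- robot.observe(): the state, without advancing time (a new reading comes with each control period).
- robot.read_camera(name): name is "side" or "top" or "wrist"; returns the picture (480x640x3 uint8, red, green, blue); there is no depth.
- robot.get_calibration(name): a dict with "mtx" (3x3 intrinsics, pixels), "view" (4x4, takes a point from world to camera coordinates). Camera axes: x right, y up, looking along -z (the intrinsics and any distortion apply to the point x, -y, -z); pixel columns grow to the right and rows downward; lengths in m; the calibration is good to about 2 mm. A picture is of the moment at which its call begins: read the wrist's pose just before it. get_calibration takes no time and is no camera call; for the wrist camera it gives the pose at the moment of the call.
- robot.hand_in(): hands the job in, once; it reports no verdict.
Trained networks look in the newest picture that a camera, given by its name, has taken for a name from the list of things; names that differ only in an ending like _2 or _b are one class to them, and where a whole thing is asked for, a point or a joint stands for the part that bears it (a point fixed in the world has none). Each returns a list of dicts, best first, with "score" (0 to 1); they miss things now and then, are a little off and sometimes report something else, mostly with a low value. They report only what shows in the picture. A call takes as long as a camera call.
- robot.spot_in(camera, label): "point" ([column, row] in pixels, amid what is visible of it).
The state is a dict: "time": time; "qpos": joint angles; "qvel": joint speeds; "joint_efforts": joint torques, N m; "tool_pos": TCP position; "tool_rot": TCP orientation; "contact_force": force on the tool from outside, world axes, zero at the start; "torque": the same for the moment, N m; "opening": finger opening in m.
Only numpy, scipy, OpenCV 4.12 (cv2) and the standard library are available. Lean on these libraries where they do the work, as an engineer would, in place of code of your own. Each camera call takes 0.05 s, during which the arm holds its last target.

## Working session

There is one attempt and no reset: what is moved stays moved. The work goes in short steps, Python scripts to look and compute and a tool call to move; the robot and the scene stay as the last step left them, time stands still between calls to the robot, and variables do not carry over. Pictures are saved under pics/ and viewed, and the job is handed in when it is done.

Besides the shell and the picture viewer there is one more tool, called after "Request:" as name(argument=value, ...) on one line, values as JSON. play_rows: Moves the arm, as the interface text tells. Its arguments: {"type":"object","properties":{"moves":{"type":"array"},"grip_force":{"type":"number"}},"required":["moves"]}

```bash
ls; mkdir -p pics; python3 - <<'E'
from cell import robot
import cv2
print(robot.observe())
for n in ["side","top","wrist"]:
    im=robot.read_camera(n); cv2.imwrite(f"pics/{n}0.png",im[:,:,::-1])
    c=robot.get_calibration(n); print(n,c)
E
```

```text
pics
{'time': 0.0, 'qpos': array([-1.43700779e+00,  3.42719552e-01,  1.52501572e+00, -1.51858422e-05,
        1.27538721e+00, -1.45963839e-01]), 'qvel': array([ 1.02564562e-03, -1.32080581e-03,  5.48562097e-04,  1.70179022e-04,
        6.89153539e-04,  4.56450450e-05]), 'joint_efforts': array([ 1.54196012e-03, -4.31229115e+01, -2.44216686e+01,  7.19773024e-02,
        5.60502650e-02, -1.21295593e-04]), 'tool_pos': array([ 0.14494245, -0.50417518,  0.22604706]), 'tool_rot': array([-1.70726837,  1.56926643,  1.71408109]), 'contact_force': array([-0.26702283, -0.08692654, -0.16005073]), 'torque': array([ 0.01817012,  0.01490365, -0.05041601]), 'opening': 0.09181671237771619}
side {'mtx': array([[546.39229268,   0.        , 318.25334146],
       [  0.        , 546.39229268, 250.37127406],
       [  0.        ,   0.        ,   1.        ]]), 'view': array([[-7.28618291e-01, -6.84919303e-01,  9.67161346e-04,
         4.08825392e-01],
       [ 3.34071369e-01, -3.54152248e-01,  8.73482974e-01,
        -2.91101197e-01],
       [-5.97922827e-01,  6.36758772e-01,  4.86853734e-01,
        -9.513
[... 338 characters left out ...]
    [ 0.98655463, -0.01079497,  0.16307494, -0.57455636],
       [-0.16315017, -0.00649405,  0.98657987, -1.43723815],
       [ 0.        ,  0.        ,  0.        ,  1.        ]])}
wrist {'mtx': array([[381.77136582,   0.        , 317.83028736],
       [  0.        , 381.77136582, 237.2799274 ],
       [  0.        ,   0.        ,   1.        ]]), 'view': array([[ 2.75575090e-01, -9.61279527e-01, -2.03470706e-04,
        -5.23703607e-01],
       [ 9.26530897e-01,  2.65669901e-01, -2.66383184e-01,
         3.39026907e-02],
       [ 2.56122758e-01,  7.32200481e-02,  9.63867189e-01,
        -3.89620581e-01],
       [ 0.00000000e+00,  0.00000000e+00,  0.00000000e+00,
         1.00000000e+00]])}
```

View pics/top0.png

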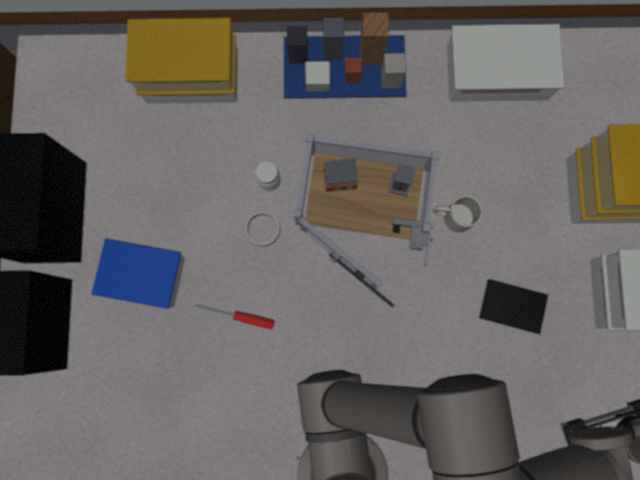

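View pics/side0.png

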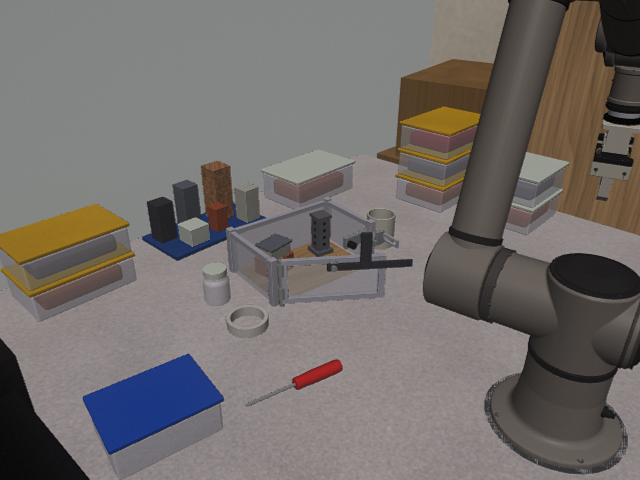

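```bash
python3 - <<'E'
from cell import robot
for c in ["top","side"]:
  for l in ["case","gate","bar","thumb","gate_hinge","bar_pivot","nose","tooth_nominal","stop_nominal"]:
    try: print(c,l,[(round(d['score'],2),[round(float(v),1) for v in d['point']]) for d in robot.spot_in(c,l)[:3]])
    except Exception as e: print(c,l,repr(e)[:100])
print(robot.observe()['time'])
E
```

```text
top case [(0.95, [371.3, 196.3])]
top gate [(0.6, [345.1, 257.0])]
top bar [(0.64, [361.2, 275.4]), (0.26, [256.1, 214.6])]
top thumb [(0.95, [357.8, 278.6]), (0.2, [344.0, 258.0])]
top gate_hinge [(0.58, [344.2, 259.9])]
top bar_pivot [(0.67, [358.1, 275.9])]
top nose [(0.72, [246.7, 318.1]), (0.7, [360.2, 274.5]), (0.43, [370.6, 193.3])]
top tooth_nominal [(0.64, [371.6, 194.7]), (0.32, [460.1, 213.8])]
top stop_nominal []
side case [(0.58, [287.3, 239.4])]
side gate [(0.68, [337.3, 273.4])]
side bar [(0.65, [369.7, 261.9]), (0.59, [286.0, 238.5])]
side thumb [(0.78, [370.0, 262.3])]
side gate_hinge [(0.56, [336.6, 279.1])]
side bar_pivot [(0.72, [366.2, 263.9]), (0.68, [288.3, 238.3])]
side nose [(0.78, [364.8, 262.2])]
side tooth_nominal [(0.8, [288.2, 236.1]), (0.7, [310.8, 375.2])]
side stop_nominal [(0.75, [285.8, 235.5])]
1.05
```

```bash
python3 - <<'E'
import cv2
im=cv2.imread("pics/top0.png")[125:315,280:480]; cv2.imwrite("pics/topz.png",cv2.resize(im,None,fx=4,fy=3.15*4/3.15*0.75/0.75,interpolation=cv2.INTER_CUBIC)[:600*2,:] if 0 else cv2.resize(im,(632,600),interpolation=cv2.INTER_CUBIC))
im=cv2.imread("pics/side0.png")[190:315,220:420]; cv2.imwrite("pics/sidez.png",cv2.resize(im,(800,500),interpolation=cv2.INTER_CUBIC))
E
```

```text
(no output)
```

View pics/topz.png

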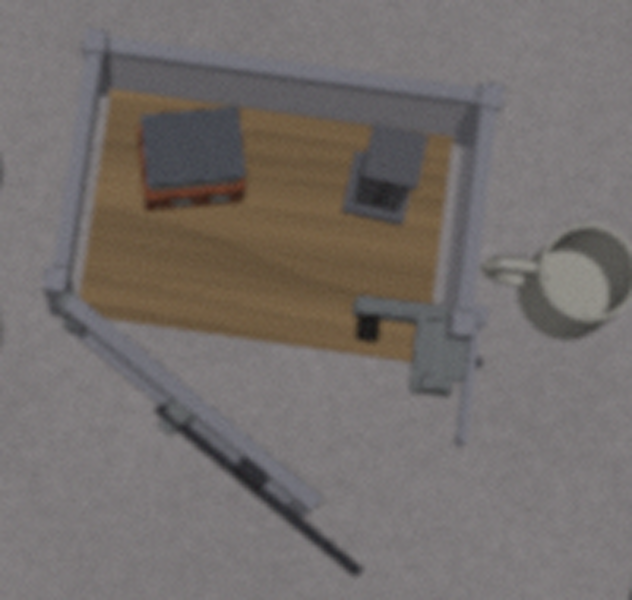

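View pics/sidez.png

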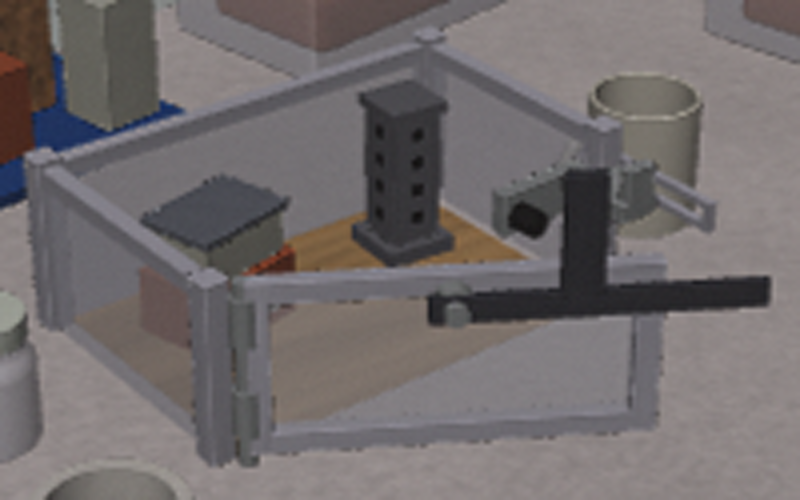

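```bash
cat > h.py <<'E'
import numpy as np
from scipy.optimize import least_squares
from cell import robot
C={n:robot.get_calibration(n) for n in ["top","side"]}
def proj(n,P,c=None):
    c=c or C[n]
    P=np.atleast_2d(P); q=P@c['view'][:3,:3].T+c['view'][:3,3]
    q=q*[1,-1,-1]; p=q@c['mtx'].T
    return p[:,:2]/p[:,2:]
def tz(u,v): return (280+u/3.16,125+v/3.158)
def sz(u,v): return (220+u/4,190+v/4)
def rz(a): c,s=np.cos(a),np.sin(a); return np.array([[c,-s,0],[s,c,0],[0,0,1.]])
E
cat > fit.py <<'E'
from h import *
pt={'bl':tz(95,40),'br':tz(488,95),'fr':tz(462,318),'fl':tz(58,278)}
ps={'bl':sz(40,158),'br':sz(428,36),'fr':sz(605,123),'fl':sz(210,281)}
sg={'bl':(1,1),'br':(1,-1),'fr':(-1,-1),'fl':(-1,1)}
def res(p):
    x,y,a,z,ix,iy=p; r=[]
    for k,(sx,sy) in sg.items():
        P=np.array([x,y,0])+rz(a)@[sx*(.1-ix),sy*(.15-iy),z]
        r+=list(proj('top',P)[0]-pt[k])+list(proj('side',P)[0]-ps[k])
    return np.r_[r,(z-.12)*500,(ix-.006)*500,(iy-.006)*500]
s=least_squares(res,[.6,-.03,0,.12,.006,.006]); print(s.x.round(4),np.round(s.fun,1))
# gate: features in gate frame (hinge at top z=.12 -> use z absolute)
T={'tt':((-.018,-.185,.185),tz(253,466)),'ntop':((-.018,-.29,.113),tz(358,570)),
 'gi':((.006,-.235,.12),tz(322,495)),'go':((-.006,-.235,.12),tz(303,512))}
S={'tt':((-.018,-.185,.185),sz(587,170)),'nend':((-.022,-.29,.105),sz(769,290)),
 'gtop':((.006,-.235,.12),sz(666,260)),'piv':((-.022,-.115,.105),sz(457,314)),'gbot':((-.006,-.235,0.0),sz(655,427))}
def res2(p):
    H=np.array([p[0],p[1],0]); r=[]
    for n,D in (('top',T),('side',S)):
        for P,q in D.values(): 
            P=np.array(P)+[p[3],0,0]; r+=list(proj(n,H+rz(p[2])@P)[0]-q)
    return np.r_[r,p[3]*300]
g=least_squares(res2,[s.x[0]-.1,s.x[1]+.15,-.5,0]); print(g.x.round(4),np.round(g.fun,1))
print('gate angle',s.x[2]-g.x[2]); 
print('hinge in case',(rz(s.x[2]).T@(np.r_[g.x[:2],0]-np.r_[s.x[:2],0])).round(4))
H=np.r_[g.x[:2],0]; print('thumb',H+rz(g.x[2])@[-.018+g.x[3],-.185,.152])
c=C['top']['view'];print(-c[:3,:3].T@c[:3,3])
E
python3 fit.py
```

```text
[ 0.678  -0.0652 -0.1419  0.1179  0.0099  0.0014] [-0.4  0.8  0.3 -0.1 -0.4 -1.1 -1.6 -0.5 -0.1  2.7 -0.   0.6  0.9 -1.
  0.  -1.7 -1.   1.9 -2.3]
[ 0.5908  0.0903 -0.7005 -0.    ] [-0.4  1.2  0.4  0.5 -0.2  0.5  2.6 -0.8 -0.2  0.3 -0.1  0.8 -1.2 -2.4
 -0.6 -0.5 -0.5  3.5 -0. ]
gate angle 0.5586156006662715
hinge in case [-0.1084  0.1416  0.    ]
thumb [ 0.45773674 -0.03951149  0.152     ]
[0.33285598 0.03767533 1.51208064]
```

```bash
cat >> h.py <<'E'
from scipy.spatial.transform import Rotation as Ro
def R0(o=None):
    o=o or robot.observe(); return Ro.from_euler('xyz',o['tool_rot']).as_matrix()
def rep():
    o=robot.observe(); R=R0(o); print('t',round(o['time'],2),'p',o['tool_pos'].round(4),'F',o['contact_force'].round(2),'Ty',R[:,1].round(3),'Tx',R[:,0].round(3),'open',round(o['opening'],4),'q',o['qpos'].round(3)); return o,R
E
python3 - <<'E'
from h import *
o,R=rep(); print(R.round(3))
psi=-.70
for s in (1,-1):
    g=s*rz(psi)[:,0]
    b=np.degrees(np.arctan2(g@R[:,2],g@R[:,1])); print(s,b)
d=np.array([.458,-.040,.240])-o['tool_pos']; print(R.T@d)
E
```

```text
t 1.05 p [ 0.145  -0.5046  0.2267] F [ 0.19  0.44 -0.2 ] Ty [ 0.276 -0.961  0.   ] Tx [ 0. -0. -1.] open 0.0921 q [-1.437  0.342  1.524  0.     1.275 -0.146]
[[ 0.     0.276 -0.961]
 [-0.    -0.961 -0.276]
 [-1.     0.    -0.   ]]
1 -33.861492616979305
-1 146.1385073830207
[-0.01328974 -0.36008398 -0.42912292]
```

Request:
play_rows(moves=[[[-0.002,-0.031,-0.037,0,0.2],[-0.002,-0.031,-0.037,0,0.2],[-0.002,-0.031,-0.037,0,0.2],[-0.002,-0.031,-0.037,0,0.2],[-0.002,-0.031,-0.037,0,0.2],[-0.002,-0.031,-0.037,0,0.2],[-0.002,-0.031,-0.037,0,0.2],[-0.002,-0.031,-0.037,0,0.2],[-0.002,-0.031,-0.037,0,0.2],[-0.002,-0.031,-0.037,0,0.2]]])

```text
time: 2.05
tool_pos: [0.422, -0.0964, 0.2472]
tool_rot: [2.04, 1.565, -0.834]
contact_force: [1.0, -0.9, -0.2]
opening: 0.055
```

```bash
python3 - <<'E'
from h import *
import cv2
c=robot.get_calibration('wrist');im=robot.read_camera('wrist'); cv2.imwrite('pics/w1.png',im[:,:,::-1])
o,R=rep()
psi=-.70
g=rz(psi)[:,0]; print(np.degrees(np.arctan2(g@R[:,2],g@R[:,1])))
print(R.T@(np.array([.458,-.040,.240])-o['tool_pos']))
for P in [(.458,-.040,.185)]: print(proj('w',np.array(P),c))
np.savez('w1.npz',view=c['view'],mtx=c['mtx'])
E
```

```text
t 2.1 p [ 0.4253 -0.0904  0.2475] F [1.33 4.7  0.89] Ty [ 0.269 -0.963  0.003] Tx [ 0.007 -0.001 -1.   ] open 0.0553 q [-0.388  0.153  1.721  0.002  1.261  0.91 ]
-34.27492347245914
[ 0.00771913 -0.03979699 -0.04502323]
[[240.10046518 170.38010375]]
```

View pics/w1.png

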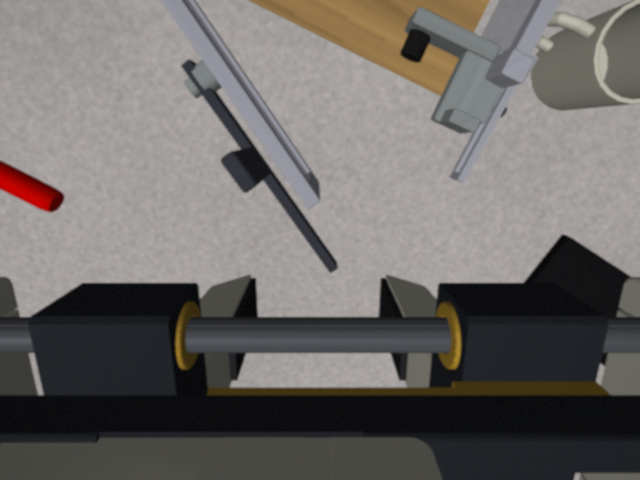

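```bash
python3 - <<'E'
import cv2
im=cv2.imread("pics/w1.png")
cv2.imwrite("pics/w1a.png",cv2.resize(im[40:280,160:360],(500,600),interpolation=cv2.INTER_CUBIC))
cv2.imwrite("pics/w1b.png",cv2.resize(im[0:200,380:580],(600,600),interpolation=cv2.INTER_CUBIC))
E
```

```text
(no output)
```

View pics/w1a.png

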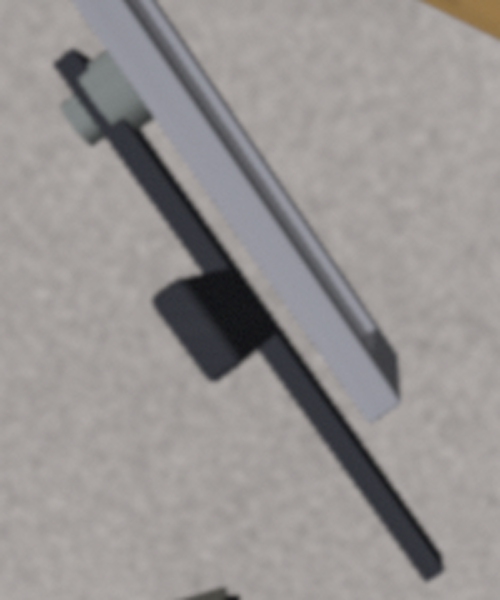

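View pics/w1b.png

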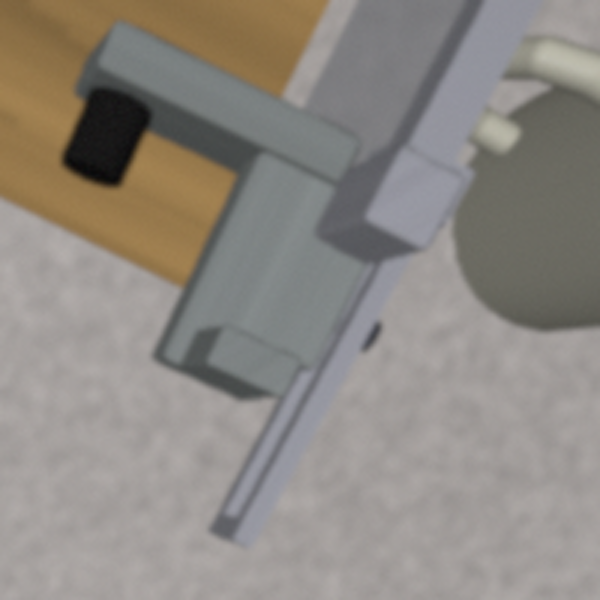

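```bash
cat > fit2.py <<'E'
from h import *
w=dict(np.load('w1.npz')); C['w']=w
za=lambda u,v:(160+u/2.5,40+v/2.5); zb=lambda u,v:(380+u/3,v/3)
def back(c,uv,z):
    V=c['view'];m=c['mtx']
    d=np.array([(uv[0]-m[0,2])/m[0,0],-(uv[1]-m[1,2])/m[1,1],-1]); d=V[:3,:3].T@d; o=-V[:3,:3].T@V[:3,3]
    return o+d*(z-o[2])/d[2]
tt=back(w,za(198,329),.185); no=back(w,za(433,566),.113); gi=back(w,za(398,398),.12); go=back(w,za(375,420),.12)
pv=back(w,za(75,57),.113)
print('tabtop',tt,'nose',no,'gi',gi,'go',go,'barback',pv)
print('tab->nose',np.linalg.norm((no-tt)[:2]),'psi bar',np.arctan2((no-pv)[0],-(no-pv)[1]), 'len',np.linalg.norm((no-pv)[:2]))
e1=back(w,za(155,298),.185);e2=back(w,za(214,380),.185);e3=back(w,za(182,282),.185);print('tab w',np.linalg.norm(e2-e1),'t',np.linalg.norm(e3-e1),'psi tab',np.arctan2((e2-e1)[0],-(e2-e1)[1]))
T=[back(w,zb(*q),.112) for q in [(222,325),(302,360),(288,398),(208,363)]]
tooth=np.mean(T,0); print('tooth',tooth,'sizes',np.linalg.norm(T[1]-T[0]),np.linalg.norm(T[2]-T[1]))
st=[back(w,zb(92,152),z) for z in (.06,.08,.1)]; print('stop',st)
post=back(w,zb(418,198),.12); print('fr post top',post)
E
python3 fit2.py
```

```text
tabtop [ 0.45718989 -0.03965048  0.185     ] nose [ 0.39219444 -0.11741738  0.113     ] gi [ 0.44341843 -0.09150082  0.12      ] go [ 0.43507789 -0.08654376  0.12      ] barback [0.51193679 0.02167558 0.113     ]
tab->nose 0.10135136559768498 psi bar -0.7107767049503481 len 0.18353495877283973
tab w 0.022422060983068655 t 0.007241772810092303 psi tab -0.7167495420125447
tooth [ 0.52684477 -0.18022925  0.112     ] sizes 0.02204310253736142 0.009339285837570738
stop [array([ 0.57354564, -0.13503576,  0.06      ]), array([ 0.56866784, -0.13161814,  0.08      ]), array([ 0.56379004, -0.12820051,  0.1       ])]
fr post top [ 0.569686   -0.20066534  0.12      ]
```

Request:
play_rows(moves=[[[0.006,-0.008,-0.009,0,0],[0.006,-0.008,-0.009,0,0],[0.006,-0.008,-0.009,0,0],[0.006,-0.008,-0.009,0,0],[0.006,-0.008,-0.009,0,0],[0,0,0,-7,0],[0,0,0,-7,0],[0,0,0,-7,0],[0,0,0,-7,0],[0,0,0,-7,0]]])

```text
time: 3.1
tool_pos: [0.462, -0.0318, 0.2155]
tool_rot: [2.088, 1.562, -0.139]
contact_force: [0.6, -0.5, -0.5]
opening: 0.0457
```

```bash
cat > st.py <<'E'
from h import *
import sys
H=np.array([.591,.089,0])
o,R=rep()
def rel(psi,z,p=(.457,-.040)):
    g=rz(psi)[:,0]; print('turn',np.degrees(np.arctan2(g@R[:,2],g@R[:,1])).round(2),'shift',(R.T@(np.array([p[0],p[1],z])-o['tool_pos'])).round(4))
rel(-.71,.134)
E
python3 st.py
```

```text
t 3.1 p [ 0.462  -0.0318  0.2155] F [ 0.63 -0.55 -0.55] Ty [ 0.792 -0.61   0.007] Tx [ 0.008 -0.001 -1.   ] open 0.0457 q [-2.350e-01  2.340e-01  1.710e+00  1.000e-03  1.189e+00  4.210e-01]
turn 3.08 shift [0.0815 0.0005 0.0099]
```

Request:
play_rows(moves=[[[0,0,0.005,3,0],[0,0,0.005,0,0],[0,0,0,0,0],[0.013,0,0,0,0],[0.013,0,0,0,0],[0.013,0,0,0,0],[0.013,0,0,0,0],[0.013,0,0,0,0],[0,0,0,0,0],[0,0,0,0,0]]])

```text
time: 4.1
tool_pos: [0.4579, -0.0397, 0.1483]
tool_rot: [2.154, 1.56, -0.12]
contact_force: [0.7, 0.3, 1.0]
opening: 0.0459
```

```bash
python3 st.py; python3 - <<'E'
from h import *
import cv2
im=robot.read_camera('wrist'); cv2.imwrite('pics/w2.png',im[:,:,::-1])
im=robot.read_camera('side'); cv2.imwrite('pics/s2.png',cv2.resize(im[130:330,220:480,::-1],(780,600)))
E
```

```text
t 4.1 p [ 0.4579 -0.0397  0.1483] F [0.65 0.27 0.98] Ty [ 0.762 -0.647  0.009] Tx [ 0.011 -0.001 -1.   ] open 0.0459 q [-0.255  0.304  1.822  0.002  1.005  0.448]
turn 0.36 shift [ 0.0143 -0.0006  0.0009]
```

View pics/w2.png

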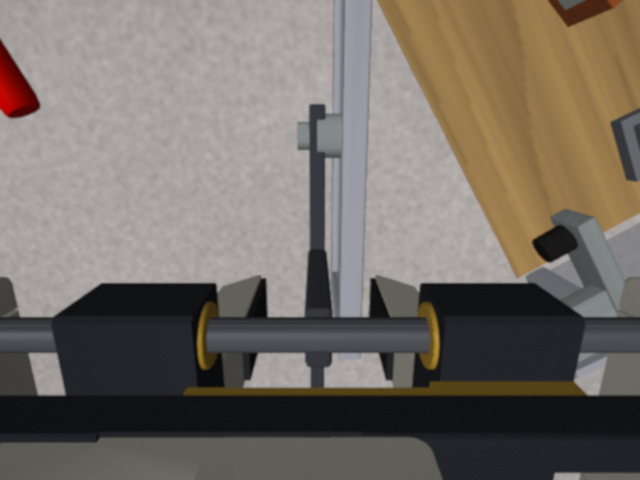

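View pics/s2.png

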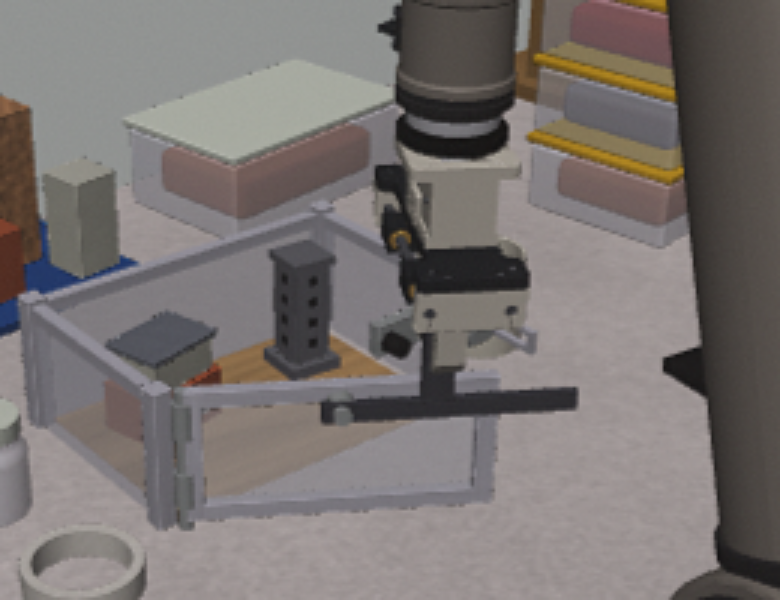

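Request:
play_rows(moves=[[[0.006,0,0.001,0.4,0],[0.006,0,0,0,0],[0.002,0,0,0,0],[0,0,0,0,-1],[0,0,0,0,-1],[0,0,0,0,-1],[0,0,0,0,-1],[0,0,0,0,-1],[0,0,0,0,-1],[0,0,0,0,-1]]], grip_force=20)

```text
time: 5.2
tool_pos: [0.4578, -0.0404, 0.1349]
tool_rot: [2.185, 1.558, -0.097]
contact_force: [0.7, 1.1, 1.0]
opening: 0.0103
```

```bash
python3 st.py
```

```text
t 5.2 p [ 0.4578 -0.0404  0.1349] F [0.71 1.13 1.04] Ty [ 0.758 -0.653  0.011] Tx [ 0.013 -0.001 -1.   ] open 0.0103 q [-0.256  0.321  1.841  0.003  0.967  0.453]
turn -0.05 shift [ 0.0009 -0.0009  0.0003]
```

Request:
play_rows(moves=[[[-0.002,0,-0.0014,0,-1],[-0.002,0,-0.0015,0,-1],[-0.002,0,-0.0016,0,-1],[-0.002,0,-0.0016,0,-1],[-0.002,0,-0.0017,0,-1],[-0.002,0,-0.0017,0,-1],[0,0,0,0,-1],[0,0,0,0,-1],[0,0,0,0,-1],[0,0,0,0,-1]]])

```text
time: 6.2
tool_pos: [0.4618, -0.0321, 0.1454]
tool_rot: [2.283, 1.566, 0.001]
contact_force: [0.9, -0.7, -5.7]
opening: 0.01
```

```bash
python3 st.py;python3 - <<'E'
from h import *
import cv2
im=robot.read_camera('side'); cv2.imwrite('pics/s3.png',cv2.resize(im[130:330,220:480,::-1],(780,600)))
E
```

```text
t 6.2 p [ 0.4618 -0.0321  0.1454] F [ 0.9  -0.65 -5.69] Ty [ 0.757 -0.653  0.004] Tx [ 0.005  0.    -1.   ] open 0.01 q [-2.360e-01  3.170e-01  1.812e+00  1.000e-03  1.007e+00  4.750e-01]
turn -0.08 shift [0.0113 0.0014 0.0092]
```

View pics/s3.png

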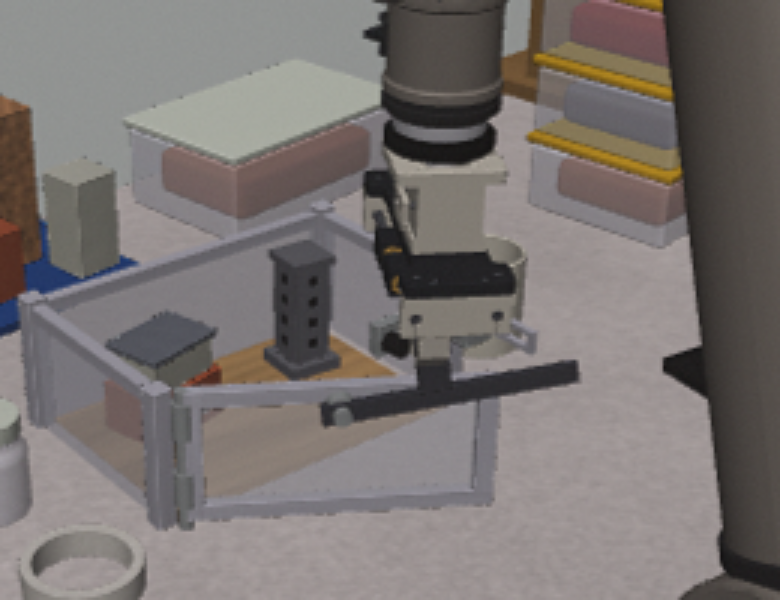

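Request:
play_rows(moves=[[[0,0.0061,0.0005,-2,-1],[0,0.0061,0.0005,-2,-1],[0,0.0061,0.0005,-2,-1],[0,0.0061,0.0005,-2,-1],[0,0.0061,0.0005,-2,-1],[0,0.0061,0.0005,-2,-1],[0,0.0061,0.0005,-2,-1],[0,0.0061,0.0005,-2,-1],[0,0.0061,0.0005,-2,-1],[0,0,0,0,-1]]])

```text
time: 7.25
tool_pos: [0.5061, -0.0664, 0.1454]
tool_rot: [2.327, 1.566, 0.367]
contact_force: [1.3, 0.8, -4.6]
opening: 0.01
```

```bash
cat > st2.py <<'E'
from h import *
H=np.array([.591,.089])
o,R=rep(); p=o['tool_pos']
yaw=np.arctan2(R[1,1],R[0,1]); v=p[:2]-H
rr=np.hypot(*v); off=np.arcsin(.018/rr)
psi=np.arctan2(v[0],-v[1])+off
print('tool yaw',yaw.round(4),'psi from pos',psi.round(4),'r',rr.round(4),'need turn',np.degrees(yaw-psi).round(2))
F=o['contact_force']; print('F tool',(R.T@F).round(2))
E
python3 st2.py
```

```text
t 7.25 p [ 0.5061 -0.0664  0.1454] F [ 1.29  0.84 -4.57] Ty [ 0.925 -0.38   0.003] Tx [ 0.004  0.002 -1.   ] open 0.01 q [-0.282  0.396  1.687  0.003  1.055  0.106]
tool yaw -0.3894 psi from pos -0.3981 r 0.177 need turn 0.5
F tool [ 4.58  0.86 -1.25]
```

Request:
play_rows(moves=[[[0,0.0055,0.0005,-1.6,-1],[0,0.0055,0.0005,-1.8,-1],[0,0.0055,0.0005,-1.8,-1],[0,0.0045,0.0004,-1.5,-1],[0,0.0025,0.0002,-0.9,-1],[0,0.0015,0.0001,-0.5,-1],[0,0.0015,0.0001,-0.5,-1],[0,0.0015,0.0001,-0.5,-1],[0,0,0,0,-1],[0,0,0,0,-1]]])

```text
time: 8.25
tool_pos: [0.5309, -0.0774, 0.1455]
tool_rot: [2.442, 1.568, 0.641]
contact_force: [-1.4, 0.4, -5.1]
opening: 0.0098
```

```bash
python3 st2.py
```

```text
t 8.25 p [ 0.5309 -0.0774  0.1455] F [-1.37  0.39 -5.07] Ty [ 0.974 -0.228  0.002] Tx [ 0.002  0.002 -1.   ] open 0.0098 q [-0.289  0.44   1.613  0.003  1.087 -0.06 ]
tool yaw -0.2302 psi from pos -0.2446 r 0.1769 need turn 0.83
F tool [ 5.07 -1.43 -0.06]
```

Request:
play_rows(moves=[[[0,0.0015,0.0001,-0.2,-1],[0,0.0015,0.0001,-0.3,-1],[0,0.0015,0.0001,-0.4,-1],[0,0.0015,0.0001,-0.4,-1],[0,0.001,0.0001,-0.3,-1],[0,0.001,0.0001,-0.3,-1],[0,0,0,0,-1],[0,0,0,0,-1],[0,0,0,0,-1],[0,0,0,0,-1]]])

```text
time: 9.25
tool_pos: [0.5386, -0.08, 0.1455]
tool_rot: [2.687, 1.569, 0.922]
contact_force: [-1.5, -0.5, -4.6]
opening: 0.0099
```

```bash
python3 st2.py; python3 - <<'E'
from h import *
import cv2
im=robot.read_camera('side'); cv2.imwrite('pics/s4.png',cv2.resize(im[130:330,220:480,::-1],(780,600)))
im=robot.read_camera('wrist'); cv2.imwrite('pics/w4.png',im[:,:,::-1])
E
```

```text
t 9.25 p [ 0.5386 -0.08    0.1455] F [-1.46 -0.53 -4.63] Ty [ 0.981 -0.192  0.001] Tx [ 0.001  0.001 -1.   ] open 0.0099 q [-0.289  0.454  1.589  0.002  1.097 -0.096]
tool yaw -0.1934 psi from pos -0.1987 r 0.1769 need turn 0.3
F tool [ 4.62 -1.34  0.81]
```

View pics/s4.png

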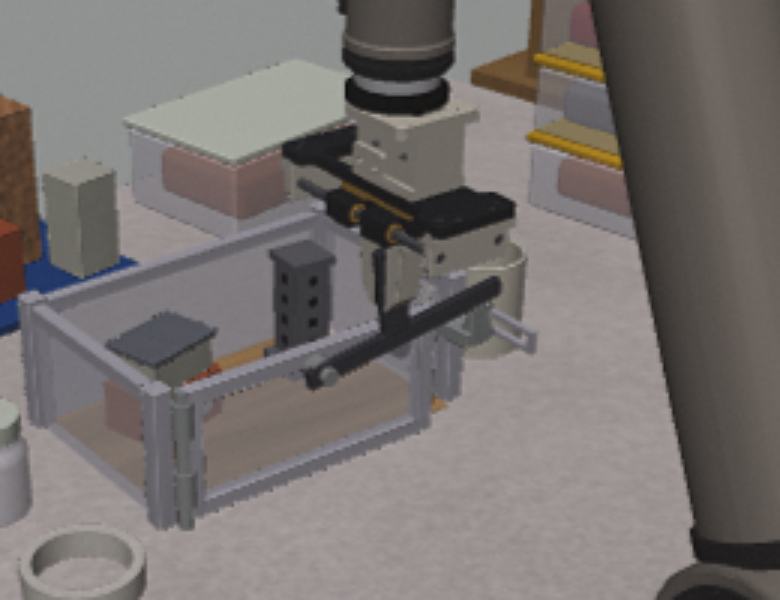

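View pics/w4.png

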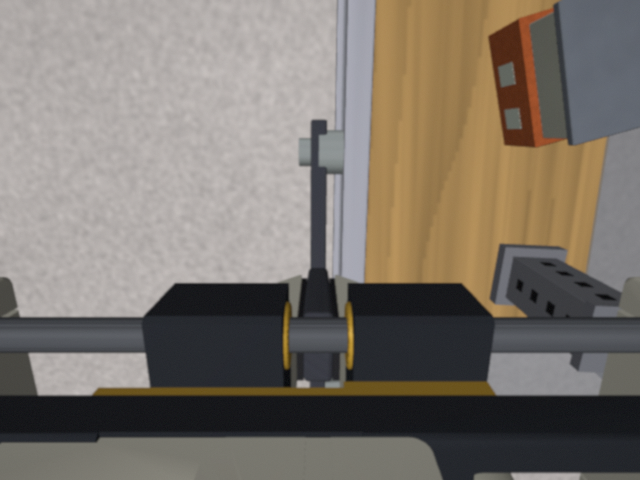

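Request:
play_rows(moves=[[[0,0.0008,0.0001,-0.2,-1],[0,0.0008,0,-0.2,-1],[0,0.0008,0.0001,-0.2,-1],[0,0.0008,0,-0.2,-1],[0,0.0008,0.0001,-0.2,-1],[0,0.0008,0,-0.2,-1],[0,0.0008,0.0001,-0.2,-1],[0,0,0,0,-1],[0,0,0,0,-1],[0,0,0,0,-1]]])

```text
time: 10.35
tool_pos: [0.5441, -0.0816, 0.1454]
tool_rot: [-2.972, 1.57, 1.574]
contact_force: [-2.5, -1.0, -4.5]
opening: 0.0101
```

```bash
python3 st2.py
```

```text
t 10.35 p [ 0.5441 -0.0816  0.1454] F [-2.5  -0.96 -4.51] Ty [ 0.986 -0.165 -0.   ] Tx [-0.     0.001 -1.   ] open 0.0101 q [-2.890e-01  4.640e-01  1.572e+00  1.000e-03  1.105e+00 -1.230e-01]
tool yaw -0.1658 psi from pos -0.1665 r 0.177 need turn 0.04
F tool [ 4.5  -2.31  1.36]
```

Request:
play_rows(moves=[[[0,0.0005,0,-0.2,-1],[0,0.0005,0.0001,-0.1,-1],[0,0.0005,0,-0.2,-1],[0,0.0005,0.0001,-0.1,-1],[0,0.0005,0,-0.2,-1],[0,0.0005,0,-0.1,-1],[0,0,0,0,-1],[0,0,0,0,-1],[0,0,0,0,-1],[0,0,0,0,-1]]])

```text
time: 11.35
tool_pos: [0.5471, -0.0824, 0.1454]
tool_rot: [-2.642, 1.57, 1.922]
contact_force: [-3.1, -0.3, -4.1]
opening: 0.0101
```

```bash
python3 st2.py
```

```text
t 11.35 p [ 0.5471 -0.0824  0.1454] F [-3.08 -0.25 -4.1 ] Ty [ 0.989 -0.148 -0.   ] Tx [-0.     0.001 -1.   ] open 0.0101 q [-2.880e-01  4.690e-01  1.563e+00  1.000e-03  1.109e+00 -1.400e-01]
tool yaw -0.1485 psi from pos -0.1488 r 0.1769 need turn 0.02
F tool [ 4.1  -3.01  0.71]
```

Request:
play_rows(moves=[[[0,0.0005,0,-0.2,-1],[0,0.0005,0,-0.1,-1],[0,0.0005,0,-0.2,-1],[0,0.0005,0,-0.1,-1],[0,0,0,0,-1],[0,0,0,0,-1],[0,0,0,0,-1],[0,0,0,0,-1],[0,0,0,0,-1],[0,0,0,0,-1]]])

```text
time: 12.35
tool_pos: [0.5491, -0.0829, 0.1455]
tool_rot: [-2.19, 1.57, 2.385]
contact_force: [-2.7, -0.3, -3.1]
opening: 0.0097
```

```bash
python3 st2.py
```

```text
t 12.35 p [ 0.5491 -0.0829  0.1455] F [-2.75 -0.29 -3.14] Ty [ 0.991 -0.137 -0.001] Tx [-0.  0. -1.] open 0.0097 q [-0.288  0.473  1.557  0.     1.112 -0.151]
tool yaw -0.137 psi from pos -0.137 r 0.1769 need turn 0.0
F tool [ 3.14 -2.68  0.67]
```

Request:
play_rows(moves=[[[0,0.0005,0,-0.2,-1],[0,0.0005,0,-0.1,-1],[0,0.0005,0,-0.2,-1],[0,0.0005,0,-0.1,-1],[0,0,0,0,-1],[0,0,0,0,-1],[0,0,0,0,-1],[0,0,0,0,-1],[0,0,0,0,-1],[0,0,0,0,-1]]])

```text
time: 13.35
tool_pos: [0.5499, -0.0831, 0.1455]
tool_rot: [-1.863, 1.567, 2.722]
contact_force: [-3.7, -0.2, -3.1]
opening: 0.01
```

```bash
python3 st2.py
```

```text
t 13.35 p [ 0.5499 -0.0831  0.1455] F [-3.67 -0.22 -3.11] Ty [ 0.992 -0.127 -0.003] Tx [-0.003  0.001 -1.   ] open 0.01 q [-0.288  0.476  1.552  0.     1.117 -0.161]
tool yaw -0.1275 psi from pos -0.1326 r 0.1769 need turn 0.29
F tool [ 3.12 -3.6   0.69]
```

Request:
play_rows(moves=[[[0,0.0005,0,0,-1],[0,0.0005,0,0,-1],[0,0.0005,0,0,-1],[0,0.0005,0,0,-1],[0,0.0003,0,0,-1],[0,0.0003,0,0,-1],[0,0.0003,0,0,-1],[0,0.0003,0,0,-1],[0,0.0003,0,0,-1],[0,0.0003,0,0,-1]]])

```text
time: 14.35
tool_pos: [0.55, -0.0831, 0.1455]
tool_rot: [-1.642, 1.56, 2.944]
contact_force: [-6.9, -1.5, -2.5]
opening: 0.0101
```

```bash
python3 st2.py
```

```text
t 14.35 p [ 0.55   -0.0831  0.1455] F [-6.86 -1.5  -2.48] Ty [ 0.992 -0.126 -0.011] Tx [-0.011  0.002 -1.   ] open 0.0101 q [-2.870e-01  4.800e-01  1.545e+00 -1.000e-03  1.128e+00 -1.610e-01]
tool yaw -0.1261 psi from pos -0.1319 r 0.1769 need turn 0.33
F tool [ 2.55 -6.59  2.36]
```

Request:
play_rows(moves=[[[0,0.0004,0,0,-1],[0,0.0004,0,0,-1],[0,0.0004,0,0,-1],[0,0.0004,0,0,-1],[0,0.0004,0,0,-1],[0,0.0004,0,0,-1],[0,0.0004,0,0,-1],[0,0.0004,0,0,-1],[0,0.0004,0,0,-1],[0,0.0004,0,0,-1]]])

```text
time: 15.35
tool_pos: [0.5499, -0.083, 0.1455]
tool_rot: [-1.598, 1.552, 2.99]
contact_force: [-6.7, -0.0, -2.2]
opening: 0.0101
```

```bash
python3 st2.py
```

```text
t 15.35 p [ 0.5499 -0.083   0.1455] F [-6.72 -0.02 -2.16] Ty [ 0.992 -0.124 -0.019] Tx [-0.019  0.003 -1.   ] open 0.0101 q [-0.286  0.484  1.538 -0.003  1.139 -0.161]
tool yaw -0.1243 psi from pos -0.1328 r 0.1768 need turn 0.48
F tool [ 2.28 -6.62  0.85]
```

Request:
play_rows(moves=[[[0,0.0005,0,0,-1],[0,0.0006,0,0,-1],[0,0.0007,0,0.1,-1],[0,0.0007,0,0.1,-1],[0.0008,0.0007,0.0006,0,-1],[0.0008,0.0007,0.0006,0,-1],[0.0008,0.0007,0.0006,0,-1],[0.0008,0.0007,0.0006,0,-1],[0,0.0007,0,0,-1],[0,0.0007,0,0,-1]]])

```text
time: 16.35
tool_pos: [0.5501, -0.0832, 0.1453]
tool_rot: [-1.702, 1.54, 2.886]
contact_force: [-8.6, -0.7, -3.0]
opening: 0.0108
```

```bash
python3 st2.py; python3 - <<'E'
from h import *
import cv2
im=robot.read_camera('side'); cv2.imwrite('pics/s5.png',cv2.resize(im[130:330,220:480,::-1],(780,600)))
im=robot.read_camera('top'); cv2.imwrite('pics/t5.png',cv2.resize(im[125:315,280:480,::-1],(632,600)))
E
```

```text
t 16.35 p [ 0.5501 -0.0832  0.1453] F [-8.56 -0.66 -2.98] Ty [ 0.992 -0.124 -0.031] Tx [-0.03   0.008 -1.   ] open 0.0108 q [-2.870e-01  4.910e-01  1.527e+00 -1.000e-03  1.154e+00 -1.620e-01]
tool yaw -0.1244 psi from pos -0.1315 r 0.177 need turn 0.4
F tool [ 3.23 -8.32  1.73]
```

View pics/s5.png

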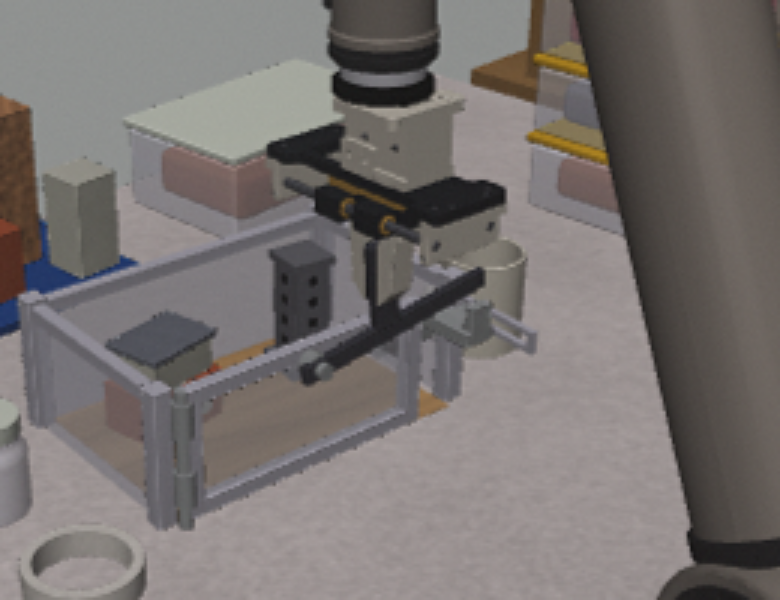

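View pics/t5.png

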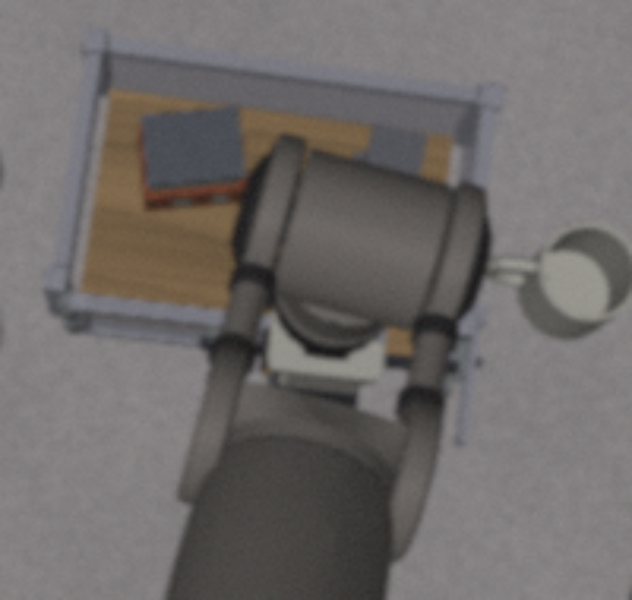

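Request:
play_rows(moves=[[[0,0.0009,0,0.1,-1],[0,0.0009,0,0.1,-1],[0.0012,0.0009,0.001,0,-1],[0.0012,0.0009,0.001,0,-1],[0.0012,0.0009,0.001,0,-1],[0.0012,0.0009,0.001,0,-1],[0.0012,0.0009,0.001,0,-1],[0.0012,0.0009,0.001,0,-1],[0.0012,0.0009,0.001,0,-1],[0.0012,0.0009,0.001,0,-1]]], grip_force=12)

```text
time: 17.45
tool_pos: [0.5491, -0.0878, 0.1407]
tool_rot: [-1.772, 1.522, 2.817]
contact_force: [-9.7, 1.3, 3.8]
opening: 0.0117
```

```bash
python3 st2.py
```

```text
t 17.45 p [ 0.5491 -0.0878  0.1407] F [-9.67  1.26  3.83] Ty [ 0.991 -0.123 -0.048] Tx [-0.046  0.016 -0.999] open 0.0117 q [-2.970e-01  5.050e-01  1.517e+00  1.000e-03  1.168e+00 -1.740e-01]
tool yaw -0.1231 psi from pos -0.1337 r 0.1817 need turn 0.6
F tool [-3.36 -9.92 -0.09]
```

Request:
play_rows(moves=[[[0.0013,0.0009,0.0009,0.1,-1],[0.0013,0.0009,0.0009,0.1,-1],[0.0013,0.0009,0.0009,0,-1],[0.0013,0.0009,0.0008,0,-1],[0.0013,0.0009,0.0008,0,-1],[0.0013,0.0009,0.0008,0,-1],[0.001,0.0009,0.0005,0,-1],[0.001,0.0009,0.0005,0,-1],[0,0.0009,0,0,-1],[0,0.0009,0,0,-1]]])

```text
time: 18.45
tool_pos: [0.5483, -0.091, 0.1373]
tool_rot: [-1.801, 1.505, 2.789]
contact_force: [-8.2, -0.7, -2.0]
opening: 0.0126
```

```bash
python3 st2.py; python3 - <<'E'
from h import *
import cv2
im=robot.read_camera('side'); cv2.imwrite('pics/s6.png',cv2.resize(im[180:300,310:430,::-1],(600,600),interpolation=cv2.INTER_CUBIC))
E
```

```text
t 18.45 p [ 0.5483 -0.091   0.1373] F [-8.18 -0.74 -2.05] Ty [ 0.991 -0.121 -0.064] Tx [-0.062  0.023 -0.998] open 0.0126 q [-0.304  0.517  1.507  0.003  1.183 -0.183]
tool yaw -0.122 psi from pos -0.1353 r 0.185 need turn 0.76
F tool [ 2.53 -7.88  1.77]
```

View pics/s6.png

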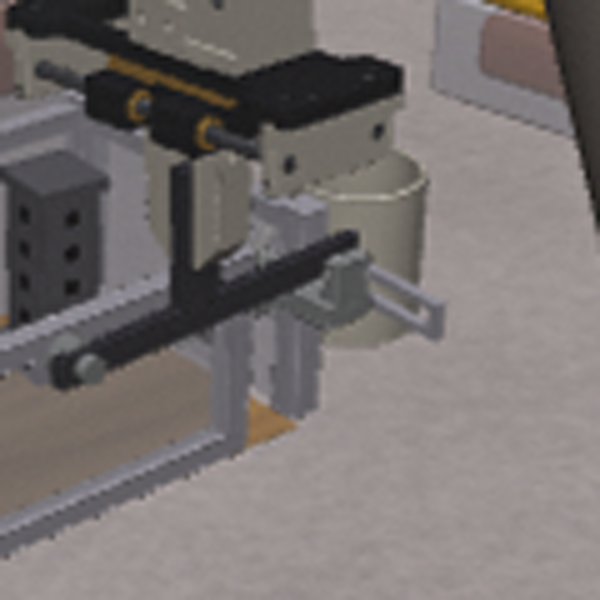

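Request:
play_rows(moves=[[[0.0013,0.0007,0.0005,0.1,-1],[0.0013,0.0007,0.0005,0.1,-1],[0.0013,0.0007,0.0005,0,-1],[0.0013,0.0007,0.0003,0,-1],[0.0013,0.0007,0.0003,0,-1],[0.0012,0.0007,0,0,-1],[0.0012,0.0007,0,0,-1],[0.0012,0.0007,0,0,-1],[0.0012,0.0007,0,0,-1],[0.001,0.0007,0,0,-1]]])

```text
time: 19.5
tool_pos: [0.548, -0.0929, 0.1349]
tool_rot: [-1.772, 1.497, 2.818]
contact_force: [-10.3, -1.5, 4.8]
opening: 0.0125
```

```bash
python3 st2.py; python3 - <<'E'
from h import *
import cv2
im=robot.read_camera('side'); cv2.imwrite('pics/s7.png',cv2.resize(im[180:300,310:430,::-1],(600,600),interpolation=cv2.INTER_CUBIC))
E
```

```text
t 19.5 p [ 0.548  -0.0929  0.1349] F [-10.27  -1.54   4.76] Ty [ 0.99  -0.121 -0.073] Tx [-0.07   0.024 -0.997] open 0.0125 q [-3.070e-01  5.250e-01  1.502e+00  1.000e-03  1.189e+00 -1.850e-01]
tool yaw -0.1211 psi from pos -0.1358 r 0.1869 need turn 0.84
F tool [ -4.07 -10.33   2.71]
```

View pics/s7.png

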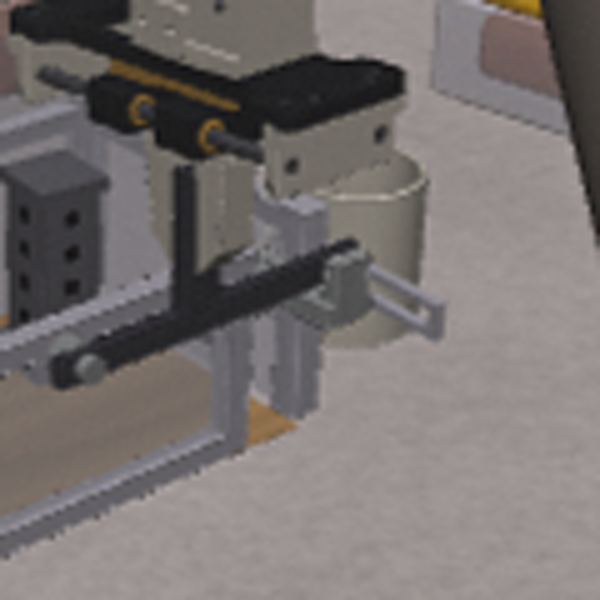

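```bash
python3 - <<'E'
from h import *
H=np.array([.591,.089,0])
for psi in (-.145,-.135,-.125):
  for th in (0,.03,.06):
    a=.175*np.cos(th)-.008*np.sin(th)+.115; z=.105+.175*np.sin(th)+.008
    P=[H+rz(psi)@[-.018,-a,z],H+rz(psi)@[-.022,-.115,.105]]
    q=proj('side',np.array(P)); print(psi,th,((q-[310,180])*5).round(0).tolist())
E
```

```text
-0.145 0 [[359.0, 241.0], [88.0, 367.0]]
-0.145 0.03 [[359.0, 232.0], [88.0, 367.0]]
-0.145 0.06 [[359.0, 222.0], [88.0, 367.0]]
-0.135 0 [[355.0, 239.0], [86.0, 366.0]]
-0.135 0.03 [[355.0, 229.0], [86.0, 366.0]]
-0.135 0.06 [[355.0, 220.0], [86.0, 366.0]]
-0.125 0 [[351.0, 237.0], [85.0, 365.0]]
-0.125 0.03 [[351.0, 227.0], [85.0, 365.0]]
-0.125 0.06 [[351.0, 218.0], [85.0, 365.0]]
```

Request:
play_rows(moves=[[[0,0,0,0,-1],[0,-0.0004,0,0,-1],[0,-0.0004,0,0,-1],[0,-0.0004,0,0,-1],[0,-0.0004,0,0,-1],[0,-0.0004,0,0,-1],[0,-0.0004,0,0,-1],[0,0,0,0,-1],[0,0,0,0,-1],[0,0,0,0,-1]]])

```text
time: 20.55
tool_pos: [0.5474, -0.0924, 0.1356]
tool_rot: [-1.795, 1.501, 2.796]
contact_force: [-1.9, -0.4, -5.4]
opening: 0.013
```

```bash
python3 st2.py
```

```text
t 20.55 p [ 0.5474 -0.0924  0.1356] F [-1.91 -0.45 -5.38] Ty [ 0.99  -0.12  -0.068] Tx [-0.065  0.023 -0.998] open 0.013 q [-0.307  0.52   1.507  0.003  1.183 -0.187]
tool yaw -0.1204 psi from pos -0.1391 r 0.1865 need turn 1.07
F tool [ 5.48 -1.47  0.76]
```

Request:
play_rows(moves=[[[0.0012,0,0,0,-1],[0.0012,0,0,0,-1],[0.0008,0,0,0,-0.6],[0,0,0,0,-0.5],[0,0,0,0,-0.4],[0,0,0,0,-0.3],[0,0,0,0,-0.2],[0,0,0,0,-0.2],[0,0,0,0,-0.2],[0,0,0,0,-0.2]]])

```text
time: 21.55
tool_pos: [0.5496, -0.0923, 0.1358]
tool_rot: [-1.82, 1.508, 2.772]
contact_force: [1.1, 0.4, -0.2]
opening: 0.0369
```

```bash
python3 st2.py; python3 - <<'E'
from h import *
import cv2
im=robot.read_camera('side'); cv2.imwrite('pics/s8.png',cv2.resize(im[180:300,310:430,::-1],(600,600),interpolation=cv2.INTER_CUBIC))
im=robot.read_camera('wrist'); cv2.imwrite('pics/w8.png',im[:,:,::-1])
E
```

```text
t 21.55 p [ 0.5496 -0.0923  0.1358] F [ 1.06  0.39 -0.17] Ty [ 0.991 -0.119 -0.061] Tx [-0.058  0.023 -0.998] open 0.0369 q [-0.306  0.52   1.507  0.004  1.177 -0.188]
tool yaw -0.1198 psi from pos -0.1274 r 0.1859 need turn 0.43
F tool [ 0.12  1.01 -0.51]
```

View pics/s8.png

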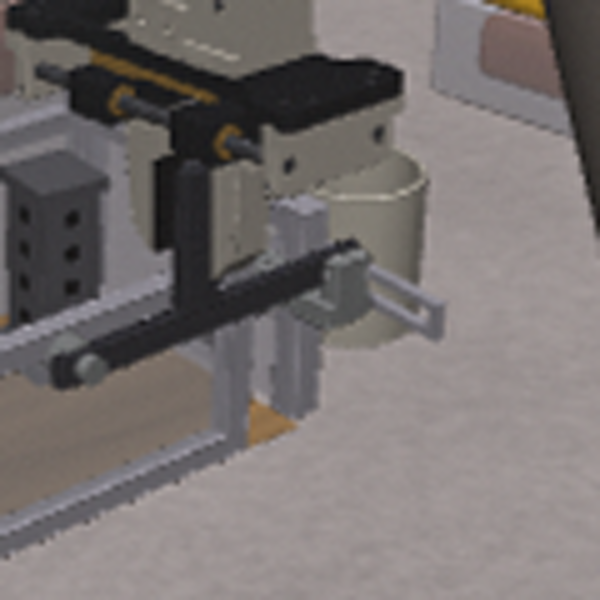

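View pics/w8.png

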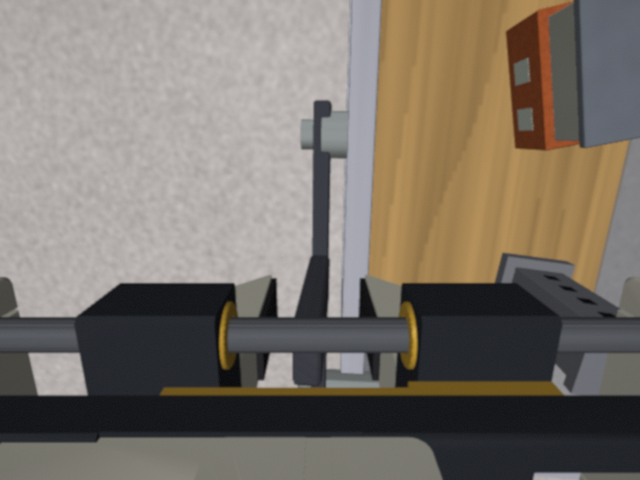

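Request:
play_rows(moves=[[[-0.004,-0.0002,0,0,0],[-0.01,-0.0006,0,0,0],[-0.012,-0.0007,0,0,0],[-0.012,-0.0007,0,0,0],[-0.012,-0.0007,0,0,0],[-0.012,-0.0007,0,0,0],[-0.012,-0.0007,0,0,0],[-0.02,-0.001,0,0,0],[-0.02,-0.001,0,0,0],[-0.02,-0.001,0,0,0]]])

```text
time: 22.65
tool_pos: [0.5495, -0.0945, 0.282]
tool_rot: [-1.823, 1.511, 2.769]
contact_force: [1.2, -0.5, -0.1]
opening: 0.0459
```

```bash
python3 st2.py
```

```text
t 22.65 p [ 0.5495 -0.0945  0.282 ] F [ 1.24 -0.49 -0.07] Ty [ 0.991 -0.119 -0.058] Tx [-0.056  0.022 -0.998] open 0.0459 q [-0.31   0.405  1.278  0.004  1.519 -0.19 ]
tool yaw -0.12 psi from pos -0.1264 r 0.1881 need turn 0.37
F tool [-0.01  1.29  0.34]
```

Request:
play_rows(moves=[[[0,-0.03,0,0,0],[0,-0.03,0,0,0],[0,-0.03,0,0,0],[0,-0.03,0,0,0],[0,-0.02,0,0,0],[0,0,0,0,0],[0,0,0,0,0],[0,0,0,0,0],[0,0,0,0,0],[0,0,0,0,0]]])

```text
time: 23.65
tool_pos: [0.4101, -0.0783, 0.3015]
tool_rot: [-1.839, 1.532, 2.753]
contact_force: [-0.0, 0.0, -0.9]
opening: 0.0457
```

```bash
python3 - <<'E'
from h import *
import cv2
rep()
c=robot.get_calibration('wrist'); im=robot.read_camera('wrist'); cv2.imwrite('pics/w9.png',im[:,:,::-1])
im=robot.read_camera('side'); cv2.imwrite('pics/s9.png',cv2.resize(im[130:330,220:480,::-1],(780,600)))
im=robot.read_camera('top'); cv2.imwrite('pics/t9.png',cv2.resize(im[125:315,280:480,::-1],(632,600)))
E
```

```text
t 23.65 p [ 0.4101 -0.0783  0.3015] F [-0.04  0.02 -0.93] Ty [ 0.992 -0.12  -0.038] Tx [-0.036  0.015 -0.999] open 0.0457 q [-3.730e-01  1.100e-01  1.622e+00  1.000e-03  1.449e+00 -2.530e-01]
```

View pics/s9.png

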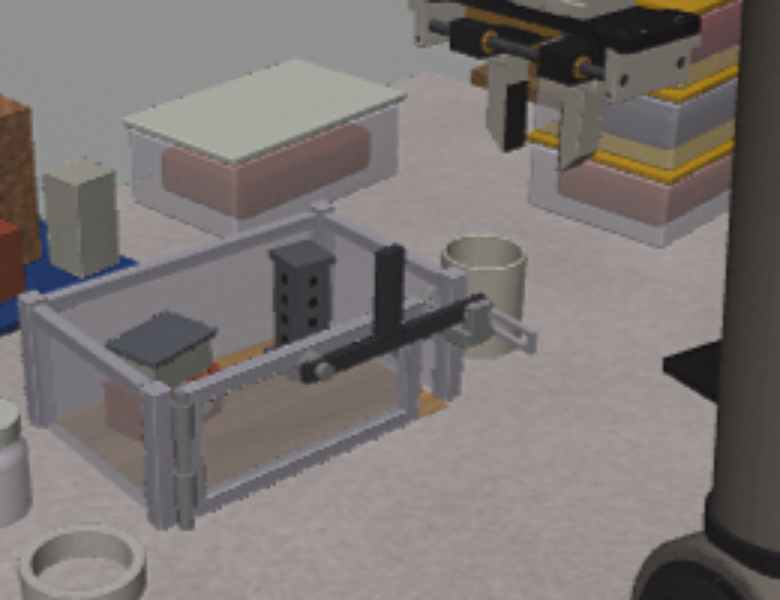

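View pics/w9.png

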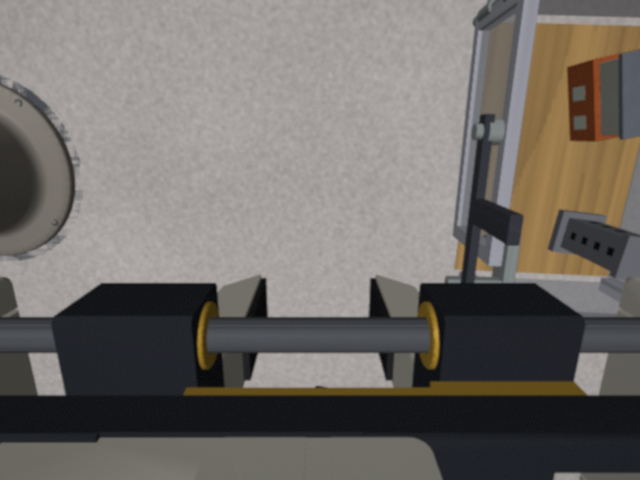

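View pics/t9.png

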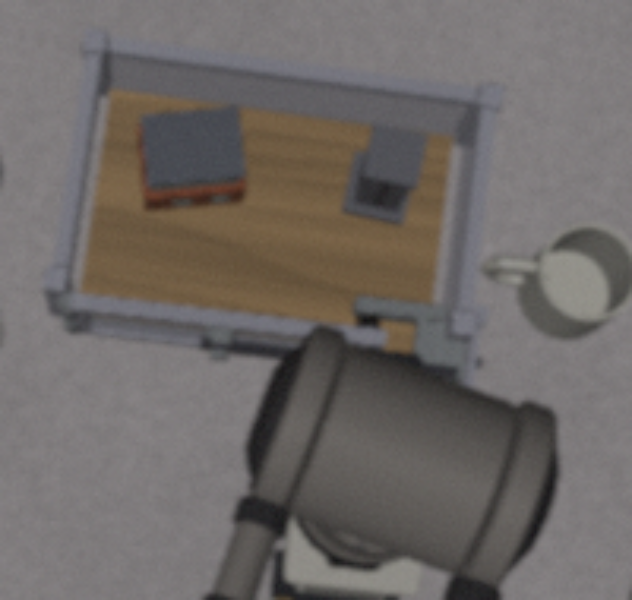

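```bash
python3 -c "
from cell import robot
print(robot.observe()['time'],abs(robot.observe()['qvel']).max()); print(robot.hand_in())"
```

```text
23.8 0.005610515551436807
the job is handed in; nothing more can be done
None
```

The gate is shut and latched, and I handed the job in at 23.8 s with the arm clear and still.

I gripped the thumb-piece, lifted the bar about 0.16 rad and swung the gate until it met the stop, at about −0.01 rad on the gate joint. I pressed to 5.5 to 7.5 N above the thumb force just before contact, against the roughly 5.5 N needed and the 19 N limit. I then drew the bar down behind the tooth, eased off, and let go.

**Last checks, after letting go and backing away:**
- **Gate:** it stayed shut with nothing holding it, and the side picture shows the bar behind the tooth.
- **Bar:** the nose sits within about 1 pixel of where a fully down bar should appear, so it is level as far as the picture can show.
- **Bystanders:** the house, tower and mug look unmoved from the first pictures. I did not compare the jar, tape and other items outside that crop one by one, but nothing went near them.

**What did not go cleanly:**
- The first attempt to lower the bar did not move it. I cut the grip from 20 to 12 N and used larger steps.
- The wrist slowly tilted to about 0.07 rad while pressing.
- Forces were read only between moves. The highest reading was 10.4 N sideways.

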